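# Open the carton and hold up the strap splitter's lever

## Task

A new leather strap splitter has come in its carton. Swing both carton flaps wide open, flip the orange safety catch outwards off the lever, and only then pull the lever up to the top of its travel and hold it there, so that I can take the packing out from under the roller: finish while still holding the lever up, because it springs back if let go. Leave the jar, the hammer and the tin where they stand.

Things in the scene. Friction and masses are not known exactly. Their poses are not given: they have to be found in the camera images.
- carton: Fixed open-topped cardboard carton, 340 x 340 mm, 135 mm high, walls and floor 5 mm thick; it cannot move. Origin at the centre of its underside on the bench; x points away from the robot, y to the left, z up. Its two short end flaps (near and far side) already hang down outside; the two wide top flaps are hinged on the left (+y) and right (-y) rims.
- flap_left (a joint): Hinge of the left top flap (cardboard, 328 mm long, 120 mm wide, 4 mm thick), rad: 0 = lying shut, level over the carton, 1.57 = upright, grows as it swings up and outwards to the left, stop at 2.6. Stays where it is left (about 1 N at its free edge moves it, more nearer the hinge). Starts half raised, 0.7 to 1.1, with the free edge 77 to 107 mm above the rim and a gap of 140 mm or more between the two free edges.
- flap_right (a joint): The same for the right top flap, which swings up and outwards to the right.
- flap_left_edge (a point): Middle of the free edge of the left flap; moves with it.
- flap_right_edge (a point): Middle of the free edge of the right flap; moves with it.
- flap_left_hinge (a point): Middle of the left flap's hinge line, on the left rim 135 mm above the bench, 168 mm from the carton's centre.
- flap_right_hinge (a point): Middle of the right flap's hinge line, on the right rim, likewise.
- splitter: Green strap splitter fixed on the carton floor: base plate 270 x 150 x 15 mm; two cheeks at its far end with rollers between them, 90 mm high. Origin at the centre of its underside, 5 mm above the bench; x points away from the robot along the lever arms, y left, z up. A low table block in front of the rollers (x from -5 to 45 mm) is 50 mm high.
- lever (a joint): Sprung lever, rad: 0 = down, arms level; grows as its near end is pulled up; top stop at 1.0 (bar then 135 mm higher and 74 mm farther from the robot). Needs about 5 N at the bar at the bottom and 10 to 12 N at the top; springs back down when let go. While the catch is shut the lever is blocked.
- lever_bar (a point): Middle of the lever's black rubber grip: a round bar 18 mm in diameter, along the splitter's y, 108 mm clear between the two lever arms (steel, 12 mm wide, 14 mm high, centred 60 mm to either side). With the lever down the bar is 75 mm above the bench, with more than 60 mm free before and behind it and 46 mm free below.
- lever_pivot (a point): Point midway between the lever arms on the lever's hinge axis (along the splitter's y), 75 mm above the bench and 160 mm beyond the bar.
- catch (a joint): Hinge of the orange safety catch, rad: 0 = shut, hooked over the left lever arm; grows as its upper part is flipped outwards (left, +y of the splitter); stop at 1.25. Fully clear of the lever from about 0.7. Stays where it is left; about 0.5 N at the tab moves it.
- catch_tab (a point): Top centre of the catch's upright orange finger tab (30 mm wide along x, 5 mm thick, 38 mm tall above the hook); moves with the catch. With the catch shut the tab's top is 127 mm above the bench, its foot 89 mm, and it stands 12.5 mm to the right of the catch's hinge axis; the lever arms' top is at 82 mm. Push the tab to the left from its right side.
- catch_pivot (a point): Point on the catch's hinge axis (along the splitter's x), 48 mm above the bench, under the left lever arm.
- jar: Bystander: amber glass jar, 70 mm in diameter, 90 mm high; origin at the centre of its underside.
- hammer: Bystander: hammer lying flat, 240 mm long, wooden handle and dark head; origin under its middle.
- tin: Bystander: aluminium tin, 80 mm in diameter, 70 mm high; origin at the centre of its underside.

How it is judged:
On the way, in this order (a step that is already met when the one before it is completed fails the run):
1. both carton flaps are swung open past upright (over 1.75 rad) (value of joint each of flap_left, flap_right above 1.75 rad), for 0.2 s.
2. the catch is flipped off the lever (over 0.7 rad) while the lever is still down (value of joint catch above 0.7 rad and value of joint lever below 0.12 rad), for 0.2 s.
3. the fingers hold the lever up (over 0.85 rad) (value of joint lever above 0.85 rad and contact force between the fingers and lever above 2 N), for 0.3 s.
At the end, for the whole second after the job is handed in: Both flaps stand open past upright (over 1.7 rad), the catch is flipped clear (over 0.7 rad), and the gripper's fingers hold the lever up (over 0.85 of 1.0 rad, finger force over 2 N), through the last second (all of step 3 and value of joint catch above 0.7 rad and value of joint each of flap_left, flap_right above 1.7 rad); the arm keeps its last pose, push and grip.
It fails at once if the lever is forced up (over 0.15 rad) with the catch not yet flipped clear (value of joint lever above 0.15 rad and value of joint catch below 0.5 rad).
It fails at once if a bystander is moved more than 30 mm or knocked over (distance of any of jar, hammer, tin from where it was at the start of the episode above 0.03 m or angle between any of jar, tin's own z axis and vertical above 0.5 rad).
It also fails if it takes over 64 s, if anything falls off the work surface, if the arm or the gripper's body presses on something with over 40 N, if the wrist force passes 120 N, or if a joint passes its speed limit or range.

## Robot

A 7-joint arm with a two-finger parallel gripper is mounted at the origin on the work surface. World frame = base frame: x ahead of the robot, y to its left, z up, the work surface at z = 0. Lengths are in m, angles in rad, forces in N, time in s.
With the tool pointing down it reaches from about 0.35 to 0.9 m from the base axis. Payload 8.1 kg.
Tool frame: the origin (TCP) lies on the centre line of the jaws, within the pads' length; the fingertips stand arm.tips_ahead ahead of it and the grasp point (between the pads) lies 8 mm behind it (arm.tips_ahead is the distance from the TCP to the fingertips, in m); z points along the fingers, y is the direction in which the jaws open and shut (so a half turn about z gives the same grasp; the last joint's range is limited). The gripper opens to 92 mm and grips with 3 to 60 N. Pads are 19 mm wide; open, the fingers measure 130 mm over their backs; the gripper's body (75 mm by 190 mm) begins 47 mm behind the grasp point.
Start: joints at [1.122, 0.434, 0.025, 1.573, -0.012, 1.134, -0.075], TCP at [0.212, -0.588, 0.238] pointing down, gripper open.
Joint ranges: [-2.62, 2.62], [-0.44, 2.09], [-1.27, 1.32], [0.08, 2.57], [-1.32, 4.46], [0.12, 2], [-2.74, 2.74]. Speed limits (rad/s): [2.22, 2.22, 3.01, 3.01, 3.14, 3.14, 3.14].

## Interface

Orientations are given as a rotation vector (axis times angle).
In Python, from cell import arm gives the robot as it stands. The module is installed in compiled form; this text tells all that it offers.
- The arm moves only by the tool jog_arm, never from a script. Its argument "moves" is a list of rows, each an object with "twist": the turn, a rotation vector about the tool's x, y, z in units of 10 degrees (1.0 is 10 degrees), a list of three; "xyz": the shift along the tool's x, y, z in units of 60 mm (1.0 is 60 mm), a list of three; "grip": the closure, from -1 (fully open) to 1 (shut). A call has 1 to 5 rows; each row is the pose to reach, as a shift and turn from the pose commanded when the call began, along the tool's axes at that moment; what a row does not reach only later rows make up. A row lasts 1/8 s, in which the tool goes at most 62.5 mm and 10.7 degrees, less where a joint would pass 70% of its speed; a pose out of reach is approached as far as the arm can. A call with a gripper value outside its range is refused whole. The fingers move at their own pace and stop on an object; "force" is the grip in N (left out, the last holds). Time passes only in rows, so rows that repeat a pose let the fingers close. It gives the time, the measured TCP pose, the force and the opening at its end, in the units of the state.
- arm.observe(): the state, without advancing time (a new reading comes with each control period).
- arm.get_image(name): name is "scene" or "top" or "wrist"; returns the picture (480x640x3 uint8, blue, green, red); there is no depth.
- arm.camera_params(name): a dict with "mtx" (3x3 intrinsics, pixels), "T" (4x4, takes a point from camera to world coordinates); the wrist camera has in their place "T_tool_cam" (4x4, takes a point from camera to tool coordinates, whose origin is the TCP and whose axes are the flange's). Camera axes: x right, y down, z forward; pixel columns grow to the right and rows downward; lengths in m; the calibration is good to about 2 mm. A picture is of the moment at which its call begins: read the wrist's pose just before it. camera_params takes no time and is no camera call.
- arm.sign_off(): hands the job in, once; it reports no verdict.
The state is a dict: "clock": time; "joints": joint angles; "dq": joint speeds; "joint_efforts": joint torques, N m; "position": TCP position; "ee_rot": TCP orientation; "force": force on the tool from outside, world axes, zero at the start; "ft_torque": the same for the moment, N m; "width": opening from 0.0 (shut) to 1.0 (fully open).
Only numpy, scipy, OpenCV 4.12 (cv2) and the standard library are available. Lean on these libraries where they do the work, as an engineer would, in place of code of your own. Each camera call takes 0.05 s, during which the arm holds its last target. There are 200 camera calls.

## Working session

There is one attempt and no reset: what is moved stays moved. The work goes in short steps, Python scripts to look and compute and a tool call to move; the robot and the scene stay as the last step left them, time stands still between calls to the robot, and variables do not carry over. Pictures are saved under pics/ and viewed, about 8 in all and at most 12, crops included, and the job is handed in when it is done.

Besides the shell and the picture viewer there is one more tool, called after "Emit:" by a JSON object that holds its "fn" and its "kwargs", one argument or row to a line. jog_arm: Moves the arm, as the interface text tells. Its arguments: {"type":"object","properties":{"moves":{"type":"array","items":{"type":"object","properties":{"twist":{"type":"array","items":{"type":"number"}},"xyz":{"type":"array","items":{"type":"number"}},"grip":{"type":"number"}}}},"force":{"type":"number"}},"required":["moves"]}

```bash
ls; mkdir -p pics; python3 - <<'E'
from cell import arm
import cv2,numpy as np
s=arm.observe();print(s);print(arm.tips_ahead)
for n in("scene","top","wrist"):
    cv2.imwrite(f"pics/{n}0.png",arm.get_image(n))
    p=arm.camera_params(n);print(n,{k:np.round(v,4).tolist() for k,v in p.items()})
E
```

```text
pics
{'clock': 0.0, 'joints': array([ 1.12242751,  0.43520203,  0.02493952,  1.57410488, -0.01158796,
        1.13399296, -0.07510613]), 'dq': array([ 9.26618127e-05, -8.66070102e-04, -7.07731552e-04,  1.61258426e-03,
        2.14041543e-03,  3.51614044e-04, -1.33395191e-03]), 'joint_efforts': array([-1.56214643e-03, -6.67858100e+01,  9.84349810e-01, -3.14469087e+01,
       -6.04452915e-02,  4.28520993e-02,  1.33246135e-04]), 'position': array([ 0.21161799, -0.58755469,  0.23695458]), 'ee_rot': array([-3.09328388e+00, -5.40108403e-01,  6.34351573e-04]), 'force': array([ 0.90521187,  0.27311587, -0.78110974]), 'ft_torque': array([0.00934137, 0.05327675, 0.04647385]), 'width': 1.0008556177411785}
0.011
scene {'mtx': [[559.6957, 0.0, 315.7795], [0.0, 559.6957, 236.4387], [0.0, 0.0, 1.0]], 'T': [[-0.2802, 0.8074, -0.5193, 1.2563], [0.9599, 0.2407, -0.1438, 0.1842], [0.0089, -0.5387, -0.8424, 1.2865], [0.0, 0.0, 0.0, 1.0]]}
top {'mtx': [[594.2762, 0.0, 324.3409], [0.0, 594.2762, 235.9917], [0.0, 0.0, 1.0]], 'T': [[0.025, -0.9983, 0.0526, 0.4472], [-0.9995, -0.0238, 0.023, -0.0218], [-0.0217, -0.0532, -0.9984, 1.5215], [0.0, 0.0, 0.0, 1.0]]}
wrist {'mtx': [[353.3805, 0.0, 318.191], [0.0, 353.3805, 240.7833], [0.0, 0.0, 1.0]], 'T_tool_cam': [[0.0002, -0.9534, -0.3017, 0.0826], [1.0, 0.0002, 0.0001, 0.0004], [-0.0, -0.3017, 0.9534, -0.1458], [0.0, 0.0, 0.0, 1.0]]}
```

View pics/scene0.png

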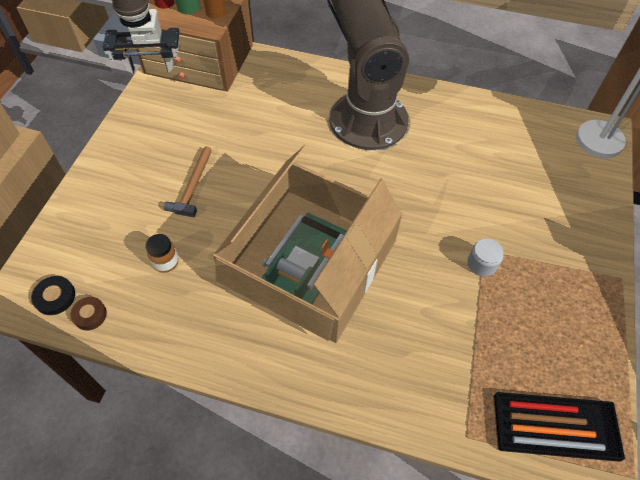

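View pics/top0.png

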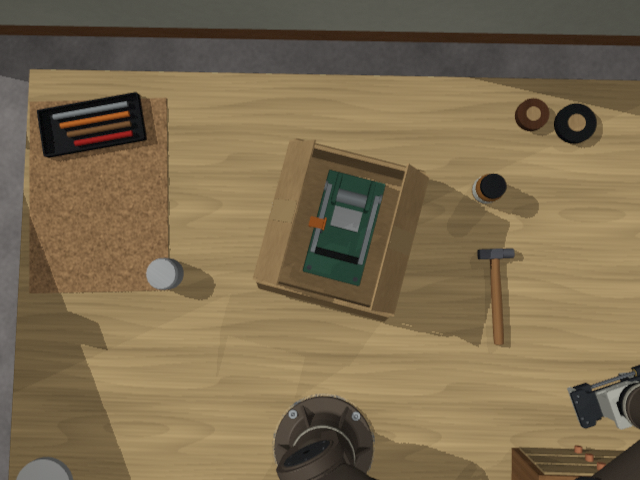

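The overview pictures show the carton at about (345,228) in the top view, turned roughly 15° clockwise, with the orange catch at (317,222) and the black bar at (337,256). The hammer and jar stand to its right and the tin to its left. I'll crop for measuring.

```bash
python3 - <<'E'
import cv2
i=cv2.imread("pics/top0.png")[125:325,245:440]
cv2.imwrite("pics/crop0.png",cv2.resize(i,None,fx=3,fy=3,interpolation=cv2.INTER_CUBIC))
E
```

```text
(no output)
```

View pics/crop0.png

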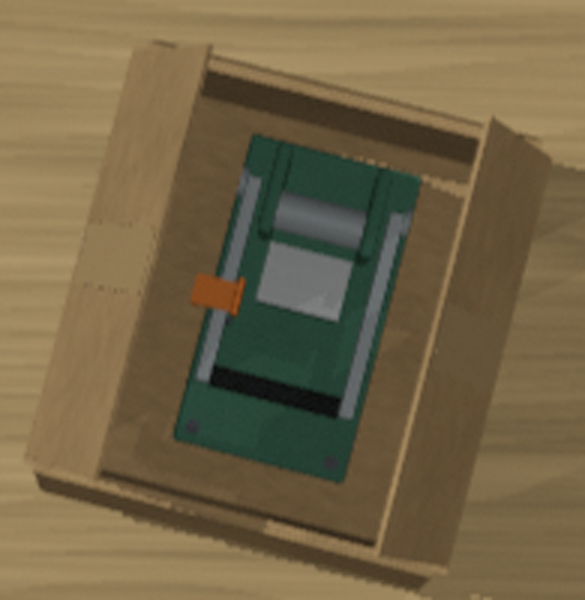

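```bash
cat > h.py <<'E'
import numpy as np,cv2
from cell import arm
def ray(n,px):
    p=arm.camera_params(n);d=p["T"][:3,:3]@np.linalg.solve(p["mtx"],[px[0],px[1],1.]);return p["T"][:3,3],d
def atz(n,px,z):
    o,d=ray(n,px);return o+d*(z-o[2])/d[2]
def proj(n,P):
    p=arm.camera_params(n);c=np.linalg.inv(p["T"])@np.append(P,1);q=p["mtx"]@c[:3];return q[:2]/q[2]
E
python3 - <<'E'
from h import *
c=lambda x,y:(245+x/3,125+y/3)
L=[atz("top",c(*p),.135) for p in((137,45),(30,463))]
R=[atz("top",c(*p),.135) for p in((550,158),(445,572))]
lf,ln=L;rf,rn=R
print("L",L,"R",R,np.linalg.norm(lf-ln),np.linalg.norm(rf-rn))
x=(lf-ln)+(rf-rn);x/=np.linalg.norm(x);y=np.array([-x[1],x[0],0])
C=(lf+ln+rf+rn)/4;print("C",C,"yaw",np.degrees(np.arctan2(x[1],x[0])),"width",(lf-rf)@y,(ln-rn)@y)
for nm,ps,s in(("L",((210,45),(100,472)),1),("R",((490,120),(380,553)),-1)):
    for a in np.arange(.6,1.3,.1):
        z=.135+.12*np.sin(a);q=np.mean([atz("top",c(*p),z) for p in ps],0);print(nm,round(a,1),((q-C)@y)*s, .168-.12*np.cos(a))
b=[atz("top",c(*p),.079) for p in((212,376),(342,406))];print("bar ends",b,np.linalg.norm(b[0]-b[1]))
d=b[0]-b[1];print("bar yaw",np.degrees(np.arctan2(-d[0],d[1])))
print("arm tops L",[atz("top",c(*p),.082) for p in((205,380),(250,180))])
print("arm tops R",[atz("top",c(*p),.082) for p in((347,417),(398,215))])
print("tab",atz("top",c(240,297),.127))
for n,z in(("jar",.09),):pass
print("jar",atz("top",(491,187),.09),"hammer",atz("top",(496,254),.02),atz("top",(499,342),.02),"tin",atz("top",(164,274),.07))
E
```

```text
L [array([0.74521878, 0.09522802, 0.135     ]), array([0.41519559, 0.16937527, 0.135     ])] R [array([ 0.66275719, -0.2298498 ,  0.135     ]), array([ 0.33950475, -0.15420167,  0.135     ])] 0.33825007923201605 0.33198611176247744
C [ 0.54066908 -0.02986205  0.135     ] yaw -12.91460651504992 width 0.3352847818492261 0.33230861765848607
L 0.6 0.10562733393311816 0.06895972621083861
L 0.7 0.1047678885237116 0.0762189375258614
L 0.8 0.10397796334169732 0.08439519487834016
L 0.9 0.10326545105837943 0.09340680380752027
L 1.0 0.10263747086096767 0.10316372329582324
L 1.1 0.10210029732001182 0.11356846542893072
L 1.2 0.10165929769596724 0.12451706946279915
R 0.6 0.10968751676228476 0.06895972621083861
R 0.7 0.10898782952366069 0.0762189375258614
R 0.8 0.10834473973194861 0.08439519487834016
R 0.9 0.10776467292777005 0.09340680380752027
R 1.0 0.10725342494688775 0.10316372329582324
R 1.1 0.10681610401013063 0.11356846542893072
R 1.2 0.10645707968373964 0.12451706946279915
bar ends [array([0.48788865, 0.0315755 , 0.079     ]), array([ 0.46622244, -0.07406904,  0.079     ])] 0.10784337511891207
bar yaw -11.589849320301653
arm tops L [array([0.48443522, 0.03703813, 0.082     ]), array([0.64774213, 0.00468965, 0.082     ])]
arm tops R [array([ 0.45742912, -0.0781771 ,  0.082     ]), array([ 0.62186171, -0.11587743,  0.082     ])]
tab [0.54901703 0.00942873 0.127     ]
jar [ 0.65038492 -0.38732374  0.09      ] hammer [ 0.49137922 -0.41939372  0.02      ] [ 0.27236953 -0.42895041  0.02      ] tin [0.42104882 0.40246829 0.07      ]
```

```bash
cat >> h.py <<'E'
from scipy.spatial.transform import Rotation as Ro
import sys
C=np.array([.541,-.030,0]);Y=np.radians(-12.7)
RC=Ro.from_euler('z',Y).as_matrix()
R0=RC@np.array([[0,1,0],[1,0,0],[0,0,-1.]])   # tool x=carton y, tool y=carton x, down
def go(x,y,tipz,tilt=0):
    s=arm.observe();P=C+RC@[x,y,tipz+arm.tips_ahead] ;R=Ro.from_rotvec(s["ee_rot"]).as_matrix()
    T=R0@Ro.from_euler('x',tilt,degrees=True).as_matrix()
    print("xyz",np.round(R.T@(P-s["position"])/.06,2).tolist(),"twist",np.round(np.degrees(Ro.from_matrix(R.T@T).as_rotvec())/10,2).tolist())
    print("at carton",np.round(RC.T@(s["position"]-C)-[0,0,arm.tips_ahead],4),"f",np.round(s["force"],1),"t",s["clock"],"w",s["width"])
if __name__=="__main__": go(*map(float,sys.argv[1:]))
E
python3 h.py 0 0 .32; python3 - <<'E'
from h import *
print([proj("top",C+RC@[0,s*.168,.135]) for s in(1,-1)])
E
```

```text
xyz [8.31, -6.89, -1.56] twist [-0.01, -0.0, -5.75]
at carton [-0.1987 -0.6164  0.2261] f [-0.8  0.2  0.1] t 0.15 w 1.0003350178061086
[array([272.22983087, 210.22477162]), array([411.75487213, 245.04522518])]
```

Emit:
{"fn": "jog_arm", "kwargs": {
  "moves": [
    {"xyz":[0,0,-1],"twist":[0,0,0],"grip":1},
    {"xyz":[0.6,-0.5,-1.5],"twist":[0,0,-0.8],"grip":1},
    {"xyz":[1.3,-1.1,-1.6],"twist":[0,0,-1.6],"grip":1},
    {"xyz":[2.0,-1.6,-1.6],"twist":[0,0,-2.4],"grip":1},
    {"xyz":[2.7,-2.2,-1.6],"twist":[0,0,-3.2],"grip":1}
  ],
  "force": 30
}}

```text
clock: 0.78
position: [0.3202, -0.4075, 0.3337]
ee_rot: [2.823, 1.379, -0.0]
force: [0.5, -0.1, 0.3]
width: 0.506
```

```bash
python3 h.py 0 0 .32
```

```text
xyz [7.22, -0.97, 0.04] twist [0.0, 0.0, -2.52]
at carton [-0.1324 -0.4168  0.3227] f [ 0.5 -0.1  0.3] t 0.775 w 0.5059291733567138
```

Emit:
{"fn": "jog_arm", "kwargs": {
  "moves": [
    {"xyz":[1.0,-0.1,0],"twist":[0,0,-0.6],"grip":1},
    {"xyz":[1.9,-0.2,0],"twist":[0,0,-1.2],"grip":1},
    {"xyz":[2.8,-0.3,0],"twist":[0,0,-1.8],"grip":1},
    {"xyz":[3.7,-0.5,0],"twist":[0,0,-2.5],"grip":1},
    {"xyz":[4.6,-0.6,0],"twist":[0,0,-2.5],"grip":1}
  ]
}}

```text
clock: 1.4
position: [0.4621, -0.1681, 0.3338]
ee_rot: [2.46, 1.953, -0.0]
force: [0.3, -0.1, -0.2]
width: 0.015
```

```bash
python3 h.py 0 0 .32
```

```text
xyz [2.54, 0.76, 0.05] twist [-0.0, 0.0, -0.04]
at carton [-0.0466 -0.152   0.3228] f [ 0.3 -0.1 -0.2] t 1.4 w 0.014589146726555166
```

Emit:
{"fn": "jog_arm", "kwargs": {
  "moves": [
    {"xyz":[0.9,0.25,0]},
    {"xyz":[1.8,0.5,0]},
    {"xyz":[2.54,0.76,0]},
    {"xyz":[2.54,0.76,0.9]},
    {"xyz":[2.54,0.76,1.9]}
  ]
}}

```text
invalid input at $.moves[0]: expected keys twist, xyz, grip
```

```bash
python3 h.py 0 0 .205; python3 -c "
from cell import arm;import cv2
cv2.imwrite('pics/scene1.png',arm.get_image('scene')[120:360,180:480].repeat(2,0).repeat(2,1))"
```

```text
xyz [2.54, 0.76, 1.96] twist [-0.0, 0.0, -0.04]
at carton [-0.0466 -0.152   0.3228] f [ 0.3 -0.1 -0.2] t 1.4 w 0.014589146726555166
```

View pics/scene1.png

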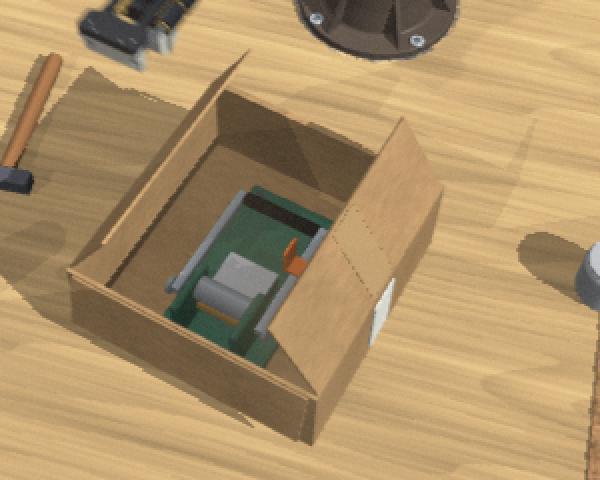

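The move was refused because every row needs all its keys. The picture shows the carton unchanged with both flaps half raised, the gripper at upper left, and the orange tab at (290,255) standing upright.

Emit:
{"fn": "jog_arm", "kwargs": {
  "moves": [
    {"xyz":[0.9,0.25,0],"twist":[0,0,0],"grip":1},
    {"xyz":[1.8,0.5,0],"twist":[0,0,0],"grip":1},
    {"xyz":[2.54,0.76,0],"twist":[0,0,0],"grip":1},
    {"xyz":[2.54,0.76,0.9],"twist":[0,0,0],"grip":1},
    {"xyz":[2.54,0.76,1.9],"twist":[0,0,0],"grip":1}
  ]
}}

```text
clock: 2.08
position: [0.5418, -0.0313, 0.2188]
ee_rot: [2.46, 1.952, 0.003]
force: [-0.2, -1.2, -1.4]
width: 0.006
```

```bash
python3 h.py 0 .225 .205
```

```text
xyz [3.77, -0.05, 0.05] twist [0.01, -0.0, -0.04]
at carton [ 0.001  -0.0011  0.2078] f [-0.2 -1.2 -1.4] t 2.075 w 0.005765816466618139
```

Emit:
{"fn": "jog_arm", "kwargs": {
  "moves": [
    {"xyz":[0.6,0,0.05],"twist":[0,0,0],"grip":1},
    {"xyz":[1.1,0,0.05],"twist":[0,0,0],"grip":1},
    {"xyz":[1.5,0,0.05],"twist":[0,0,0],"grip":1},
    {"xyz":[1.8,0,0.05],"twist":[0,0,0],"grip":1},
    {"xyz":[2.1,0,0.05],"twist":[0,0,0],"grip":1}
  ]
}}

```text
clock: 2.7
position: [0.57, 0.0909, 0.2166]
ee_rot: [2.462, 1.95, -0.001]
force: [-0.9, -1.5, -0.5]
width: 0.002
```

Emit:
{"fn": "jog_arm", "kwargs": {
  "moves": [
    {"xyz":[0.4,0,0],"twist":[0,0,0],"grip":1},
    {"xyz":[0.8,0,0],"twist":[0,0,0],"grip":1},
    {"xyz":[1.1,0,0],"twist":[0,0,0],"grip":1},
    {"xyz":[1.4,0,0],"twist":[0,0,0],"grip":1},
    {"xyz":[1.7,0,0],"twist":[0,0,0],"grip":1}
  ]
}}

```text
clock: 3.32
position: [0.5934, 0.1909, 0.2167]
ee_rot: [2.462, 1.951, -0.0]
force: [-0.1, -0.9, 1.0]
width: 0.005
```

```bash
python3 h.py 0 -.05 .205
```

```text
xyz [-4.62, -0.0, 0.01] twist [0.0, 0.0, -0.05]
at carton [0.0025 0.227  0.2057] f [-0.1 -0.9  1. ] t 3.325 w 0.0048036424905455385
```

Left flap should be open. Now the right one.

Emit:
{"fn": "jog_arm", "kwargs": {
  "moves": [
    {"xyz":[-1,0,0],"twist":[0,0,0],"grip":1},
    {"xyz":[-2,0,0],"twist":[0,0,0],"grip":1},
    {"xyz":[-3,0,0],"twist":[0,0,0],"grip":1},
    {"xyz":[-4,0,0],"twist":[0,0,0],"grip":1},
    {"xyz":[-4.8,0,0],"twist":[0,0,0],"grip":1}
  ]
}}

```text
clock: 3.95
position: [0.5273, -0.0922, 0.2171]
ee_rot: [2.463, 1.949, 0.001]
force: [0.5, 0.3, -0.3]
width: 0.006
```

Emit:
{"fn": "jog_arm", "kwargs": {
  "moves": [
    {"xyz":[-0.5,0,0],"twist":[0,0,0],"grip":1},
    {"xyz":[-0.9,0,0],"twist":[0,0,0],"grip":1},
    {"xyz":[-1.3,0,0],"twist":[0,0,0],"grip":1},
    {"xyz":[-1.6,0,0],"twist":[0,0,0],"grip":1},
    {"xyz":[-1.9,0,0],"twist":[0,0,0],"grip":1}
  ]
}}

```text
clock: 4.58
position: [0.5017, -0.2011, 0.2168]
ee_rot: [-2.461, -1.953, -0.001]
force: [-0.1, 2.1, -0.5]
width: 0.004
```

```bash
python3 h.py 0 -.225 .205
```

```text
xyz [-0.82, 0.02, 0.01] twist [0.0, -0.0, -0.04]
at carton [-0.0007 -0.1756  0.2058] f [-0.1  2.1 -0.5] t 4.575 w 0.0041679220989751554
```

Emit:
{"fn": "jog_arm", "kwargs": {
  "moves": [
    {"xyz":[-0.3,0,0],"twist":[0,0,0],"grip":1},
    {"xyz":[-0.6,0,0],"twist":[0,0,0],"grip":1},
    {"xyz":[-0.85,0,0],"twist":[0,0,0],"grip":1},
    {"xyz":[-0.85,0,0],"twist":[0,0,0],"grip":1},
    {"xyz":[-0.3,0,0],"twist":[0,0,0],"grip":1}
  ]
}}

```text
clock: 5.2
position: [0.4966, -0.2209, 0.2165]
ee_rot: [2.466, 1.945, -0.002]
force: [0.1, 1.3, 0.5]
width: 0.006
```

```bash
python3 h.py 0 0.01 .2;  python3 -c "
from cell import arm;import cv2
cv2.imwrite('pics/scene2.png',arm.get_image('scene')[120:360,180:480].repeat(2,0).repeat(2,1))"
```

```text
xyz [3.43, -0.02, 0.09] twist [-0.0, 0.01, -0.08]
at carton [-0.0013 -0.196   0.2055] f [0.1 1.3 0.5] t 5.2 w 0.005956707504921571
```

View pics/scene2.png

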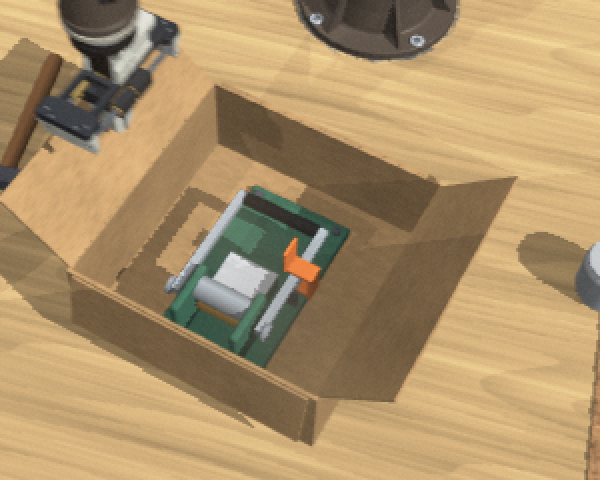

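Both flaps stand wide open. The catch tab's top is at about (291,240) in this crop, and I'll triangulate it and the bar.

```bash
python3 - <<'E'
from h import *
def tri(a,b):
    (o,d),(p,e)=a,b
    s=np.linalg.lstsq(np.c_[d,-e],p-o,rcond=None)[0];u=o+s[0]*d;v=p+s[1]*e
    return RC.T@((u+v)/2-C),np.linalg.norm(u-v)
t=lambda x,y:ray("top",(245+x/3,125+y/3));s=lambda x,y:ray("scene",(180+x/2,120+y/2))
print("tab",tri(t(240,297),s(291,247)))
print("bar L end",tri(t(212,379),s(320,230)),"bar R",tri(t(342,407),s(247,197)))
for a in((212,376),(342,406)): print(RC.T@(atz("top",(245+a[0]/3,125+a[1]/3),.082)-C))
E
python3 h.py 0 0.01 .2
```

```text
tab (array([-0.0010968 ,  0.04232416,  0.11759   ]), np.float64(0.0038947602416994913))
bar L end (array([-0.06838599,  0.04983223,  0.07068105]), np.float64(0.00375571306163272)) bar R (array([-0.06510064, -0.05753628,  0.07365863]), np.float64(0.005087168104346617))
[-0.06540715  0.04826574  0.082     ]
[-0.06332208 -0.05933315  0.082     ]
xyz [3.31, -0.0, 0.11] twist [0.0, -0.02, -0.03]
at carton [-0.0011 -0.1884  0.2059] f [ 1.   5.5 -0.4] t 5.25 w 0.0015439215983059408
```

Emit:
{"fn": "jog_arm", "kwargs": {
  "moves": [
    {"xyz":[1,0,0],"twist":[0,0,0],"grip":1},
    {"xyz":[2,0,0],"twist":[0,0,0],"grip":1},
    {"xyz":[2.8,0,0],"twist":[0,0,0],"grip":1},
    {"xyz":[3.4,0,0],"twist":[0,0,0],"grip":1},
    {"xyz":[3.4,0,0],"twist":[0,0,0],"grip":1}
  ]
}}

```text
clock: 5.88
position: [0.5441, -0.0157, 0.2171]
ee_rot: [-2.455, -1.959, -0.003]
force: [-0.4, -1.3, 0.7]
width: 0.007
```

```bash
python3 h.py 0 0.01 .1
```

```text
xyz [-0.08, 0.0, 1.77] twist [0.0, -0.01, -0.01]
at carton [-1.000e-04  1.460e-02  2.061e-01] f [-0.4 -1.3  0.7] t 5.875 w 0.006695780224246776
```

Emit:
{"fn": "jog_arm", "kwargs": {
  "moves": [
    {"xyz":[-0.08,0,0.6],"twist":[0,0,0],"grip":1},
    {"xyz":[-0.08,0,1.2],"twist":[0,0,0],"grip":1},
    {"xyz":[-0.08,0,1.6],"twist":[0,0,0],"grip":1},
    {"xyz":[-0.08,0,1.8],"twist":[0,0,0],"grip":1},
    {"xyz":[-0.08,0,1.8],"twist":[0,0,0],"grip":1}
  ]
}}

```text
clock: 6.5
position: [0.5424, -0.0252, 0.1084]
ee_rot: [-2.462, -1.951, 0.001]
force: [0.7, -0.1, -0.2]
width: 0.005
```

```bash
python3 h.py 0 0.095 .098
```

```text
xyz [1.5, -0.02, -0.01] twist [-0.01, 0.0, -0.05]
at carton [0.0003 0.005  0.0974] f [ 0.7 -0.1 -0.2] t 6.5 w 0.005306215551721552
```

Emit:
{"fn": "jog_arm", "kwargs": {
  "moves": [
    {"xyz":[0.3,0,0],"twist":[0,0,0],"grip":1},
    {"xyz":[0.5,0,0],"twist":[0,0,0],"grip":1},
    {"xyz":[0.7,0,0],"twist":[0,0,0],"grip":1},
    {"xyz":[0.9,0,0],"twist":[0,0,0],"grip":1},
    {"xyz":[1.1,0,0],"twist":[0,0,0],"grip":1}
  ]
}}

```text
clock: 7.12
position: [0.5578, 0.0404, 0.1087]
ee_rot: [-2.462, -1.952, 0.0]
force: [0.0, -0.8, 0.4]
width: 0.001
```

Emit:
{"fn": "jog_arm", "kwargs": {
  "moves": [
    {"xyz":[0.15,0,0],"twist":[0,0,0],"grip":1},
    {"xyz":[0.3,0,0],"twist":[0,0,0],"grip":1},
    {"xyz":[0.45,0,0],"twist":[0,0,0],"grip":1},
    {"xyz":[0.55,0,0],"twist":[0,0,0],"grip":1},
    {"xyz":[0.55,0,0],"twist":[0,0,0],"grip":1}
  ]
}}

```text
clock: 7.75
position: [0.5654, 0.0722, 0.1087]
ee_rot: [-2.461, -1.952, -0.0]
force: [-0.4, -0.3, 0.5]
width: 0.006
```

```bash
python3 h.py -.066 -.005 .17;  python3 -c "
from cell import arm;import cv2
cv2.imwrite('pics/scene3.png',arm.get_image('scene')[120:360,180:480].repeat(2,0).repeat(2,1))"
```

```text
xyz [-1.84, -1.11, -1.2] twist [0.0, -0.0, -0.04]
at carton [0.0013 0.1051 0.0977] f [-0.4 -0.3  0.5] t 7.75 w 0.005533238884930655
```

View pics/scene3.png

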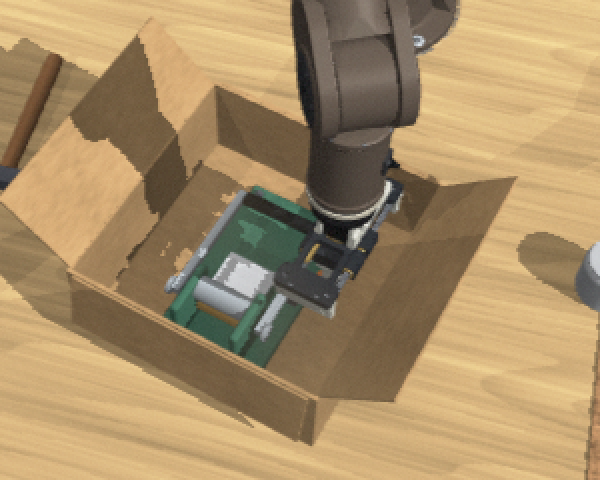

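The gripper now hides the catch, with its tip at carton y of 0.105. I'll lift, move over the bar and look again.

Emit:
{"fn": "jog_arm", "kwargs": {
  "moves": [
    {"xyz":[-0.1,0,-0.8],"twist":[0,0,0],"grip":1},
    {"xyz":[-0.1,0,-1.4],"twist":[0,0,0],"grip":1},
    {"xyz":[-0.9,-0.5,-1.4],"twist":[0,0,0],"grip":0},
    {"xyz":[-1.84,-1.1,-1.4],"twist":[0,0,0],"grip":-0.2},
    {"xyz":[-1.84,-1.1,-1.4],"twist":[0,0,0],"grip":-0.2}
  ]
}}

```text
clock: 8.43
position: [0.4725, -0.025, 0.1924]
ee_rot: [2.467, 1.944, -0.006]
force: [0.7, 0.5, -1.5]
width: 0.282
```

```bash
python3 h.py -.066 -.005 .06 8;  python3 - <<'E'
from h import *
s=arm.observe();w=arm.get_image('wrist');sc=arm.get_image('scene')[150:320,240:390]
p=arm.camera_params("wrist");R=Ro.from_rotvec(s["ee_rot"]).as_matrix()
def pj(c):
    t=R.T@(C+RC@c-s["position"]);q=np.linalg.inv(p["T_tool_cam"])@np.append(t,1);u=p["mtx"]@q[:3];return u[:2]/u[2]
for n,y in(("L",.049),("M",-.005),("R",-.059)):print(n,pj(np.array([-.066,y,.075])))
cv2.imwrite('pics/both4.png',np.hstack([cv2.resize(w,(480,360)),cv2.resize(sc,(318,360),interpolation=cv2.INTER_CUBIC)]))
E
```

```text
xyz [0.09, 0.03, 2.02] twist [0.79, 0.01, -0.08]
at carton [-0.0679 -0.0102  0.1814] f [ 0.7  0.5 -1.5] t 8.425 w 0.28230737443658627
L [318.95619706 161.22384723]
M [319.88414599 232.32420675]
R [320.70691557 295.36562091]
```

View pics/both4.png

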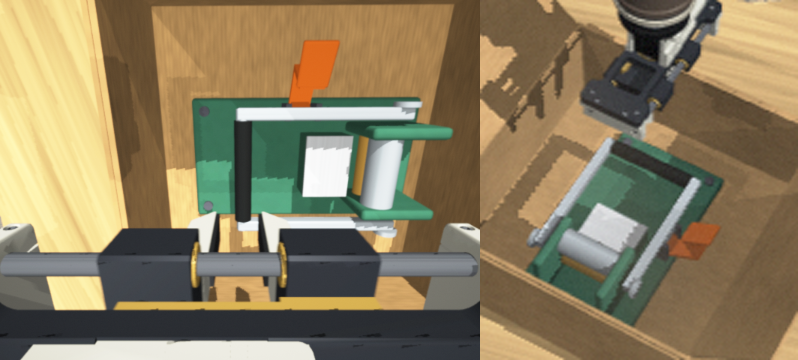

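The catch is flipped far out, with the orange tab lying left of the arm at wrist picture (320,65), and the lever is still down. The black bar runs from (243,120) to (243,222), within 2 mm of my estimate.

Emit:
{"fn": "jog_arm", "kwargs": {
  "moves": [
    {"xyz":[0.09,0.06,0],"twist":[0.4,0,-0.05],"grip":-0.3},
    {"xyz":[0.09,0.06,0.4],"twist":[0.8,0,-0.05],"grip":-0.3},
    {"xyz":[0.09,0.06,0.9],"twist":[0.8,0,-0.05],"grip":-0.3},
    {"xyz":[0.09,0.06,1.4],"twist":[0.8,0,-0.05],"grip":-0.3},
    {"xyz":[0.09,0.06,1.6],"twist":[0.8,0,-0.05],"grip":-0.3}
  ]
}}

```text
clock: 9.15
position: [0.4807, -0.0153, 0.0952]
ee_rot: [-2.363, -1.893, 0.133]
force: [-0.2, 0.3, 0.3]
width: 0.65
```

```bash
python3 h.py -.064 -.005 .062 8
```

```text
xyz [-0.1, 0.02, 0.37] twist [-0.01, -0.0, 0.01]
at carton [-0.062   0.0011  0.0842] f [-0.2  0.3  0.3] t 9.15 w 0.650499241983919
```

Emit:
{"fn": "jog_arm", "kwargs": {
  "moves": [
    {"xyz":[-0.1,0.02,0.2],"twist":[0,0,0],"grip":-0.3},
    {"xyz":[-0.1,0.02,0.37],"twist":[0,0,0],"grip":-0.3},
    {"xyz":[-0.1,0.02,0.37],"twist":[0,0,0],"grip":0.3},
    {"xyz":[-0.1,0.02,0.37],"twist":[0,0,0],"grip":1},
    {"xyz":[-0.1,0.02,0.37],"twist":[0,0,0],"grip":1}
  ],
  "force": 45
}}

```text
clock: 9.78
position: [0.4778, -0.0217, 0.0751]
ee_rot: [-2.366, -1.893, 0.13]
force: [-0.1, 0.5, 0.2]
width: 0.371
```

Emit:
{"fn": "jog_arm", "kwargs": {
  "moves": [
    {"xyz":[0,0,0],"twist":[0,0,0],"grip":1},
    {"xyz":[0,0,0],"twist":[0,0,0],"grip":1}
  ]
}}

```text
clock: 10.02
position: [0.4779, -0.0219, 0.0748]
ee_rot: [-2.366, -1.893, 0.13]
force: [1.9, -0.6, -0.1]
width: 0.185
```

```bash
python3 h.py -.064 -.005 .062 8
```

```text
xyz [0.02, -0.01, 0.03] twist [0.01, -0.0, 0.0]
at carton [-0.0633 -0.0059  0.0638] f [ 1.9 -0.6 -0.1] t 10.025 w 0.18503480458826163
```

The opening is 17 mm against an 18 mm bar, so the bar is gripped. Now I lift along the arc with 60 N.

Emit:
{"fn": "jog_arm", "kwargs": {
  "moves": [
    {"xyz":[0,-0.02,-0.27],"twist":[0,0,0],"grip":1},
    {"xyz":[0,-0.02,-0.53],"twist":[0,0,0],"grip":1},
    {"xyz":[0,0.01,-0.8],"twist":[0,0,0],"grip":1},
    {"xyz":[0,0.06,-1.06],"twist":[0,0,0],"grip":1},
    {"xyz":[0,0.15,-1.31],"twist":[0,0,0],"grip":1}
  ],
  "force": 60
}}

```text
clock: 10.65
position: [0.4951, -0.0261, 0.1506]
ee_rot: [-2.363, -1.89, 0.136]
force: [0.3, 2.0, -15.1]
width: 0.177
```

```bash
python3 h.py 0.006 -.005 .194 8
```

```text
xyz [0.02, 0.72, -1.02] twist [-0.02, -0.0, 0.0]
at carton [-0.0457 -0.0063  0.1396] f [  0.3   2.  -15.1] t 10.65 w 0.17700234028311201
```

Emit:
{"fn": "jog_arm", "kwargs": {
  "moves": [
    {"xyz":[0,0.1,-0.24],"twist":[0,0,0],"grip":1},
    {"xyz":[0,0.24,-0.48],"twist":[0,0,0],"grip":1},
    {"xyz":[0,0.39,-0.7],"twist":[0,0,0],"grip":1},
    {"xyz":[0,0.57,-0.9],"twist":[0,0,0],"grip":1},
    {"xyz":[0,0.7,-1.03],"twist":[0,0,0],"grip":1}
  ]
}}

```text
clock: 11.28
position: [0.5379, -0.0359, 0.2069]
ee_rot: [-2.354, -1.887, 0.152]
force: [-32.8, 3.6, 19.4]
width: 0.163
```

Emit:
{"fn": "jog_arm", "kwargs": {
  "moves": [
    {"xyz":[0,0,0],"twist":[0,0,0],"grip":1},
    {"xyz":[0,0,0],"twist":[0,0,0],"grip":1},
    {"xyz":[0,0,0],"twist":[0,0,0],"grip":1},
    {"xyz":[0,0,0],"twist":[0,0,0],"grip":1}
  ]
}}

```text
clock: 11.78
position: [0.5382, -0.036, 0.2073]
ee_rot: [-2.356, -1.888, 0.15]
force: [-29.6, 2.6, 19.0]
width: 0.162
```

```bash
python3 h.py .0065 -.005 .196 8;  python3 - <<'E'
from h import *
sc=arm.get_image('scene')[130:330,170:450];t=arm.get_image('top')[130:330,230:450]
cv2.imwrite('pics/both5.png',np.hstack([cv2.resize(sc,(448,320),interpolation=cv2.INTER_CUBIC),cv2.resize(t,(352,320),interpolation=cv2.INTER_CUBIC)]))
E
```

```text
xyz [0.02, 0.13, -0.02] twist [-0.09, 0.02, 0.01]
at carton [-0.0014 -0.0065  0.1963] f [-29.6   2.6  19. ] t 11.775 w 0.1620649789982765
```

View pics/both5.png

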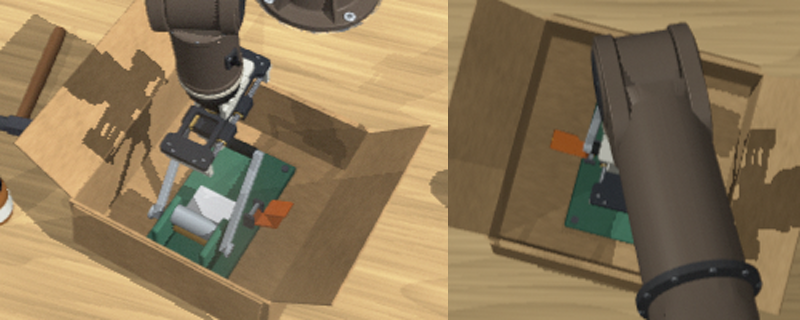

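Emit:
{"fn": "jog_arm", "kwargs": {
  "moves": [
    {"xyz":[0,-0.03,-0.04],"twist":[0,0,0],"grip":1},
    {"xyz":[0,-0.03,-0.04],"twist":[0,0,0],"grip":1},
    {"xyz":[0,-0.03,-0.04],"twist":[0,0,0],"grip":1}
  ]
}}

```text
clock: 12.25
position: [0.5398, -0.0365, 0.2093]
ee_rot: [-2.36, -1.89, 0.143]
force: [-17.6, 1.1, 4.1]
width: 0.16
```

```bash
python3 h.py .0065 -.005 .196 8; python3 - <<'E'
from h import *
for th in(0,.7,.85,.95,1.0):
  for y in(.055,-.065):
    f=lambda r:(proj("scene",C+RC@[.095-r*np.cos(th),y,.075+r*np.sin(th)])-[170,130])*1.6
    print(th,y,f(0).round(),f(.16).round())
sc=arm.get_image('scene')[160:290,235:365]
cv2.imwrite('pics/c6.png',cv2.resize(sc,(600,600),interpolation=cv2.INTER_CUBIC))
E
```

```text
xyz [0.03, 0.11, 0.02] twist [-0.05, 0.01, 0.01]
at carton [ 0.0002 -0.0066  0.1983] f [-17.6   1.1   4.1] t 12.25 w 0.16023698331245806
0 0.055 [224. 247.] [273. 169.]
0 -0.065 [157. 213.] [208. 139.]
0.7 0.055 [224. 247.] [264. 151.]
0.7 -0.065 [157. 213.] [195. 119.]
0.85 0.055 [224. 247.] [259. 152.]
0.85 -0.065 [157. 213.] [189. 120.]
0.95 0.055 [224. 247.] [256. 155.]
0.95 -0.065 [157. 213.] [184. 122.]
1.0 0.055 [224. 247.] [253. 156.]
1.0 -0.065 [157. 213.] [182. 123.]
```

View pics/c6.png

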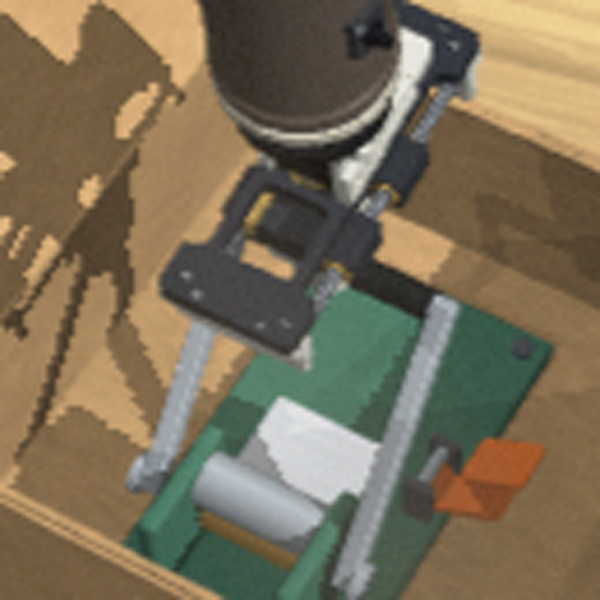

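The lever stands near its top: the arm ends agree with about 0.95 rad. The tab is clear of the lever at (490,475). I'll push a little further for margin.

Emit:
{"fn": "jog_arm", "kwargs": {
  "moves": [
    {"xyz":[0,0.05,-0.07],"twist":[0,0,0],"grip":1},
    {"xyz":[0,0.05,-0.07],"twist":[0,0,0],"grip":1},
    {"xyz":[0,0.05,-0.07],"twist":[0,0,0],"grip":1},
    {"xyz":[0,0.05,-0.07],"twist":[0,0,0],"grip":1},
    {"xyz":[0,0.05,-0.07],"twist":[0,0,0],"grip":1}
  ]
}}

```text
clock: 12.92
position: [0.5438, -0.0375, 0.2124]
ee_rot: [-2.361, -1.89, 0.142]
force: [-13.0, 1.7, -2.3]
width: 0.158
```

```bash
python3 h.py .0065 -.005 .196 8
```

```text
xyz [0.03, 0.05, 0.08] twist [-0.05, 0.01, 0.0]
at carton [ 0.0044 -0.0067  0.2014] f [-13.    1.7  -2.3] t 12.925 w 0.15783587494554502
```

Emit:
{"fn": "jog_arm", "kwargs": {
  "moves": [
    {"xyz":[0,0,0],"twist":[0,0,0],"grip":1},
    {"xyz":[0,0,0],"twist":[0,0,0],"grip":1},
    {"xyz":[0,0,0],"twist":[0,0,0],"grip":1},
    {"xyz":[0,0,0],"twist":[0,0,0],"grip":1},
    {"xyz":[0,0,0],"twist":[0,0,0],"grip":1}
  ]
}}

```text
clock: 13.55
position: [0.5438, -0.0374, 0.2125]
ee_rot: [-2.361, -1.89, 0.142]
force: [-12.7, 3.0, -1.2]
width: 0.162
```

```bash
python3 - <<'E'
from h import *
s=arm.observe();w=arm.get_image('wrist')
print(s["width"],s["force"],s["position"])
p=arm.camera_params("wrist");R=Ro.from_rotvec(s["ee_rot"]).as_matrix()
for n,t in(("bar L end if at TCP",[.054,0,0]),("L end 6mm ahead",[.054,0,.006]),("tips",[.0095,0,.011]),("TCP edge",[.0095,0,0])):
    q=np.linalg.inv(p["T_tool_cam"])@np.append(t,1);u=p["mtx"]@q[:3];print(n,u[:2]/u[2])
for th in(.8,.9,1.0):
    P=C+RC@[.096-.16*np.cos(th),.055,.075+.16*np.sin(th)];t=R.T@(P-s["position"]);q=np.linalg.inv(p["T_tool_cam"])@np.append(t,1);u=p["mtx"]@q[:3];print(th,t.round(4),u[:2]/u[2])
cv2.imwrite('pics/w7.png',w)
E
```

```text
0.16212829314248958 [-12.66690613   2.97183579  -1.15505274] [ 0.54382666 -0.03744773  0.21245843]
bar L end if at TCP [316.0192738  199.25902806]
L end 6mm ahead [316.10177771 196.63525103]
tips [316.30561405 285.64211259]
TCP edge [316.18024993 295.84936929]
0.8 [ 0.0617 -0.0163  0.0253] [282.37474977 173.36526599]
0.9 [ 0.0617 -0.0059  0.0131] [302.8736815  176.71218585]
1.0 [0.0616 0.0056 0.0019] [329.3835462  180.22531738]
```

View pics/w7.png

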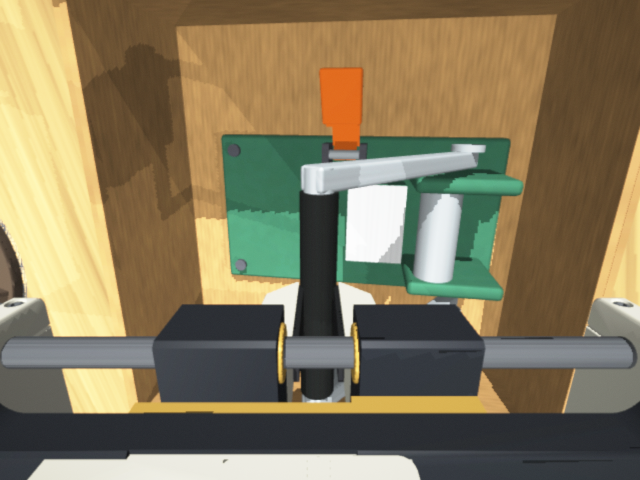

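```bash
python3 -c "
from cell import arm
s=arm.observe();print(s['width'],s['force'],s['position']);print(arm.sign_off())"
```

```text
0.1584133899170092 [-12.7147082    1.24341677  -1.28905963] [ 0.54379284 -0.03745773  0.21243932]
the job is handed in; nothing more can be done
None
```

I opened both flaps, flipped the catch outwards off the lever, then gripped the bar with 60 N, lifted the lever and handed the job in at about 13.6 s, still holding it up. No verdict was reported, so what follows rests on my own last checks.

- **Flaps:** the pictures show both wide open. I pushed each to about 2.3 rad by geometry.
- **Catch:** the last wrist picture shows the tab lying well clear to the left of the lever. I did not measure its angle.
- **Lever:** about 0.95 to 0.98 rad, just short of the 1.0 stop, from the tool position and the picture of the arm end. The steady pull along the bar's path is about 12 N, matching the spring near the top. The pose held still for the last 0.6 s, with the opening at about 15 mm.
- **Jar, hammer and tin:** I never went near them, but took no final measurement of their positions.

**Disagreements:**
- The arc came out about 5 mm larger than the lever's 160 mm radius, so the bar probably slipped about 5 mm towards the fingertips during the lift.
- The bar's apparent width in the last wrist picture hinted at more slip, but the position of the rubber's end did not bear that out.
- A sideways load of about 33 N built up on the wrist during the lift. I eased it before handing in, leaving about 13 N in all.
- One move was refused for missing keys, with no effect.

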